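# Close the leaning water filter with its bayonet cap

## Robot

A 6-joint arm with a two-finger parallel gripper is mounted at the origin on a cart in front of the work surface, level with it; the furniture and walls round the work are solid. World frame = base frame: x ahead of the robot, y to its left, z up, the work surface at z = 0. Lengths are in m, angles in rad, forces in N, time in s.
With the tool pointing down it reaches from about 0.35 to 0.875 m from the base axis. Payload 4.2 kg.
Tool frame: the origin (TCP) lies between the finger pads; the fingertips stand 19 mm ahead of it and the grasp point (between the pads) is the TCP; z points along the fingers, y is the line along which they close (so a half turn about z gives the same grasp; the last joint's range is limited). The gripper opens to 85 mm and grips with 20 to 120 N. Pads are 22 mm wide; open, the fingers measure 114 mm over their backs; the gripper's body (76 mm by 85 mm) begins 54 mm behind the grasp point. The pads swing forward as they close: fully open they stand 13 mm farther back than shut.
Start: joints at [1.429, 0.385, 0.008, 0, -1.194, -0.259], TCP at [0.244, 0.575, 0.25] pointing down, gripper open.
Joint ranges: [-3.14, 3.14], [-1.21, 2.06], [-1.07, 1.41], [-3.16, 2.05], [-2.99, -0.16], [-3.1, 3.1]. Speed limits (rad/s): [2.79, 2.79, 3.14, 3.14, 3.14, 3.14].

## Interface

Orientations are given as a unit quaternion [w, x, y, z].
In Python, from station import arm gives the robot as it stands.
- The arm moves only by the tool carry_out, never from a script. Its argument "plan" is a list of rows, each an object with "linear": the shift along the world's x, y, z in cm, a list of three; "delta_rot": the turn, a rotation vector about the world's x, y, z in degrees, a list of three; "gripper": the closure, from 0 (fully open) to 1 (shut). In form: [{"linear": [dx, dy, dz], "delta_rot": [rx, ry, rz], "gripper": gripper}, ...]. A call has 1 to 8 rows; each row is the pose to reach, as a shift and turn from the pose commanded when the call began; what a row does not reach only later rows make up. A row lasts 1/10 s, in which the tool goes at most 50 mm and 8.59 degrees, less where a joint would pass 70% of its speed; a pose out of reach is approached as far as the arm can. A call with a gripper value outside its range is refused whole. The fingers move at their own pace and stop on an object; "grip_force" is the grip in N (left out, the last holds). Time passes only in rows, so rows that repeat a pose let the fingers close. It gives the time, the measured TCP pose, the force, the opening and the grip force at its end, in the units of the state.
- arm.get_state(): the state, without advancing time (a new reading comes with each control period).
- arm.grab_frame(name): name is "side" or "top" or "wrist"; returns a dict with "color" (420x560x3 uint8, blue, green, red), "fx", "fy", "cx", "cy" (pixels), "position" and "orientation" of the camera in the world; the wrist camera has in their place "T_tool_cam" (4x4, takes a point from camera to tool coordinates, whose origin is the TCP and whose axes are the flange's). Camera axes: x right, y down, z forward; pixel columns grow to the right and rows downward; lengths in m; the calibration is good to about 2 mm. A picture is of the moment at which its call begins: read the wrist's pose just before it. There is no depth.
- arm.hand_in(): hands the job in; it is judged then, once.
The state is a dict: "time_s": time; "joint_pos": joint angles; "dq": joint speeds; "effort": joint torques, N m; "ee_pos": TCP position; "eef_rot": TCP orientation; "wrist_force": force on the tool from outside, world axes, zero at the start; "moment": the same for the moment, N m; "width": opening from 0.0 (shut) to 1.0 (fully open); "grip_force": force on a finger pad.
Only numpy, scipy, OpenCV 4.12 (cv2) and the standard library are available. Lean on these libraries where they do the work, as an engineer would, in place of code of your own. Each camera call takes 0.05 s, during which the arm holds its last target. There are 200 camera calls.

## Task

Put the loose cap back on the leaning water-filter housing and lock it: feed its two orange lugs through the slots of the blue collar, press it fully in against the spring, turn it a quarter turn clockwise up to the stop, and let it spring up into its locking notches. Let go of it, and leave the other things on the worktop where they stand.

Things in the scene. Friction and masses are not known exactly. Their poses are not given: they have to be found in the camera images.
- filter: water-filter housing, fixed: grey foot 110 mm across with a white barrel 95 mm across that leans 30 degrees from vertical mostly to the robot's right and a little towards it, its open mouth up; origin under the centre of the foot
- mouth (a point): centre of the housing's mouth, level with the top face of its blue collar, 147 mm up. z points out along the barrel's axis, y is level. Collar: flat ring, bore 62 mm across, with two opposite slots 22 mm wide, out to 80 mm across. The line through the slots lies within 0.4 rad of this y axis, turned about z, different each time and not reported: see or feel it
- channel (a point): point on the barrel's axis 8 mm below the mouth, level with the underside of the collar's roof. Under the roof a channel runs clockwise (seen from outside, looking in) from each slot to a stop a quarter turn on; at the stop the roof is only 4 mm thick, which makes a locking notch 4 mm deep in its underside. Counter-clockwise of each slot is a solid block
- spring_seat (a point): point on the barrel's axis 16 mm below the mouth: top of a sprung round plate, as it stands without the cap. It pushes the cap outwards, 3 N at first, 8 to 9 N with the cap pressed fully in, about 6 N when locked
- cap_grip (a point): middle of the blue grip of the loose cap (160 g, 75 mm high, stands on the worktop on its plug), on its axis, 56 mm above the plug's underside; z points along the axis away from the plug. Grip: eight-sided, 40 mm across flats, 19 mm above and below this point, flats facing x, y and the diagonals, so it can be gripped every 45 degrees
- cap_flange (a point): centre of the underside of the cap's white flange (88 mm across, 6 mm thick), 25 mm below cap_grip, same axes; the flange's upper face is 19 mm below cap_grip. Below the flange the plug: 58 mm across, 31 mm long, end chamfered to 48 mm over 6 mm
- cap_lugs (a point): point on the cap's axis, 39 mm below cap_grip, level with the middle of its two orange lugs, same axes. The lugs stand out of the plug along +x and -x, reach 37 mm from the axis, are 14 mm wide and 6 mm high; orange marks on the flange show where they are
- cap: the cap, origin at the underside of its plug. How far cap_grip lies out from the mouth: 42 mm with the lugs resting on the collar; about 40 mm with the lugs in the slots and only the spring carrying it; 28 mm with the lugs against the channel roof; 25 mm pressed fully in, flange on the collar; 32 mm locked, lugs sprung up into the notches
- soy_dispenser: small soy pot with a red top, 62 mm wide, 100 mm high; bystander; origin at the centre of its underside
- spice_1: spice jar with a red cap, 45 mm wide, 106 mm high; bystander; origin at the centre of its underside
- pink_salt: pink jar, 55 mm wide, 92 mm high; bystander; origin at the centre of its underside
- lemon: yellow lemon, 78 x 55 x 56 mm; bystander; origin at the centre of its underside
There are look-alikes about, which are no part of the job. What is shaped like the cap but turquoise is not meant.

How it is judged:
On the way:
1. the cap, straight on the housing, is pressed in with its lugs below the collar's roof (z of cap_grip in the frame of mouth below 0.0288 m and angle between the z axis of cap_grip and the z axis of mouth, either way round below 0.1 rad and x of cap_grip in the frame of mouth between -0.006 and 0.006 m and y of cap_grip in the frame of mouth between -0.006 and 0.006 m), for 0.1 s.
At the end, for the whole second after the job is handed in: the cap sits straight on the housing (within 0.1 rad and 6 mm of the axis), released and at rest, its lugs sprung up into the locking notches: its grip point 30.2 to 34 mm out from the mouth along the axis (z of cap_grip in the frame of mouth between 0.0302 and 0.034 m and angle between the z axis of cap_grip and the z axis of mouth, either way round below 0.1 rad and x of cap_grip in the frame of mouth between -0.006 and 0.006 m and y of cap_grip in the frame of mouth between -0.006 and 0.006 m and linear speed of cap below 0.01 m/s); the robot touches nothing.
It fails at once if a bystander was pushed more than 30 mm from where it stood (distance of any of soy_dispenser, spice_1, pink_salt, lemon from where it was at the start of the episode above 0.03 m).
It also fails if it takes over 72 s, if anything falls off the work surface, if the arm or the gripper's body presses on something with over 40 N, if the wrist force passes 120 N, or if a joint passes its speed limit or range.

## Working session

There is one attempt and no reset: what is moved stays moved. The work goes in short steps, Python scripts to look and compute and a tool call to move; the robot and the scene stay as the last step left them, time stands still between calls to the robot, and variables do not carry over. Pictures are saved under pics/ and viewed, at most 10 in all, crops included, and the job is handed in when it is done.

Besides the shell and the picture viewer there is one more tool, called after "Request:" as name([rows], argument=value, ...), one row to a line, values as JSON. carry_out: Moves the arm, as the interface text tells. Its arguments: {"type":"object","properties":{"plan":{"type":"array","items":{"type":"object","properties":{"linear":{"type":"array","items":{"type":"number"}},"delta_rot":{"type":"array","items":{"type":"number"}},"gripper":{"type":"number"}}}},"grip_force":{"type":"number"}},"required":["plan"]}

```bash
ls; mkdir -p pics; python3 - <<'E'
from station import arm
import cv2,numpy as np
s=arm.get_state();print({k:np.round(v,3).tolist() for k,v in s.items()})
for n in("side","top","wrist"):
    f=arm.grab_frame(n);cv2.imwrite(f"pics/a_{n}.png",f["color"])
    print(n,{k:np.round(v,4).tolist() for k,v in f.items() if k!="color"})
E
```

```text
pics
{'time_s': 0.0, 'joint_pos': [1.429, 0.386, 0.007, -0.0, -1.194, -0.259], 'dq': [-0.001, -0.001, -0.001, 0.002, -0.001, 0.001], 'effort': [0.0, -39.228, 18.84, 4.186, -0.005, -0.0], 'ee_pos': [0.244, 0.575, 0.249], 'eef_rot': [0.001, 0.98, -0.199, -0.0], 'wrist_force': [-0.717, -0.408, 0.486], 'moment': [-0.025, -0.011, -0.01], 'grip_force': 0.0, 'width': 0.997}
side {'fx': 513.1541, 'fy': 513.1541, 'cx': 284.3158, 'cy': 208.6251, 'position': [0.5189, 1.1244, 0.9246], 'orientation': [0.0037, -0.0288, 0.8896, -0.4558]}
top {'fx': 432.9963, 'fy': 432.9963, 'cx': 279.4149, 'cy': 215.1279, 'position': [0.3206, 0.0024, 1.3333], 'orientation': [0.0633, -0.6951, 0.7133, -0.0635]}
wrist {'fx': 353.0118, 'fy': 353.0118, 'cx': 281.5774, 'cy': 209.1958, 'T_tool_cam': [[-0.0005, -0.9502, -0.3118, 0.0787], [1.0, -0.0003, -0.0005, 0.0005], [0.0004, -0.3118, 0.9502, -0.1222], [0.0, 0.0, 0.0, 1.0]]}
```

View pics/a_side.png

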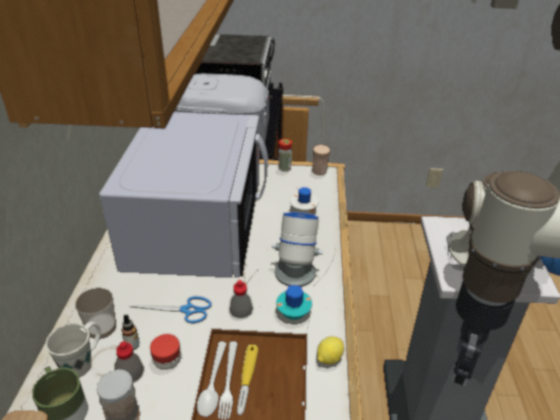

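View pics/a_top.png

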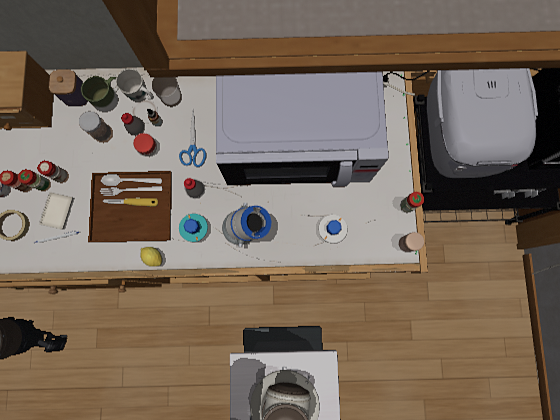

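Top view: the candidates are the white-flange cap with blue grip at (333,229) and the turquoise look-alike at (192,228). The filter's blue collar is at (255,222). I choose the white one and check it in a crop.

```bash
cat > h.py <<'E'
import numpy as np
from scipy.spatial.transform import Rotation as R
def rot(q): return R.from_quat(np.roll(q,-1))
def pose(f,s=None):
    if "T_tool_cam" in f:
        T=np.array(f["T_tool_cam"]); r=rot(s["eef_rot"]).as_matrix()
        return r@T[:3,:3], r@T[:3,3]+np.array(s["ee_pos"])
    return rot(f["orientation"]).as_matrix(), np.array(f["position"])
def ray(f,u,v,s=None):
    Rm,p=pose(f,s); return p,Rm@[(u-f["cx"])/f["fx"],(v-f["cy"])/f["fy"],1]
def atz(f,u,v,z,s=None):
    p,d=ray(f,u,v,s); return p+d*(z-p[2])/d[2]
def proj(f,P,s=None):
    Rm,p=pose(f,s); c=(np.atleast_2d(P)-p)@Rm
    return np.c_[f["cx"]+f["fx"]*c[:,0]/c[:,2], f["cy"]+f["fy"]*c[:,1]/c[:,2]]
E
python3 - <<'E'
from station import arm
import cv2,numpy as np
from h import *
f=arm.grab_frame("top");c=f["color"]
a=cv2.resize(c[195:255,215:285],None,fx=7,fy=7,interpolation=2);b=cv2.resize(c[200:260,305:365],None,fx=5,fy=5,interpolation=2)
b=cv2.copyMakeBorder(b,0,120,0,0,0)
cv2.imwrite("pics/b.png",np.hstack([a,b]))
print(atz(f,333,229,.05),atz(f,333,228,.075),atz(f,255,222,.147))
print("side cap",)
E
```

```text
[ 0.50706141 -0.16032379  0.05      ] [ 0.50639274 -0.15729436  0.075     ] [0.51819313 0.06750086 0.147     ]
side cap
```

View pics/b.png

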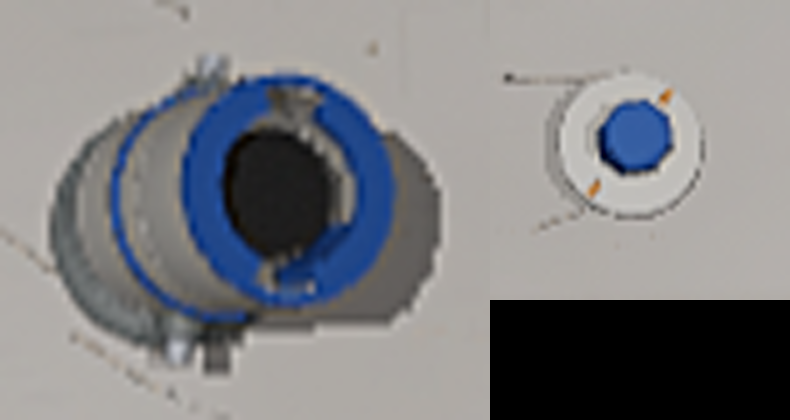

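The white cap has orange marks, on the crop at (595,188) and (666,97), so it is the right one. The collar's outline is centred at crop (288,190), with slots near (297,100) and (290,283).

```bash
python3 - <<'E'
from station import arm
import cv2,numpy as np
from h import *
f=arm.grab_frame("top");s=arm.get_state()
A=lambda x,y,z:atz(f,215+(x+.5)/7-.5,195+(y+.5)/7-.5,z)
B=lambda x,y,z:atz(f,305+(x-490+.5)/5-.5,200+(y+.5)/5-.5,z)
foot=A(177,222,0.01);m=A(288,190,.147);print("foot",foot,"mouth",m,np.degrees(np.arctan2(*(m-foot)[[1,0]])),np.linalg.norm((m-foot)[:2]))
a,b=A(297,100,.147),A(290,283,.147);print("slot",a,b)
l=B(595,188,.037)-B(666,97,.037);print("cap",B(631,146,.034),B(637,136,.075),"lug az",np.degrees(np.arctan2(l[1],l[0])))
d=(m-foot)[:2];d/=np.linalg.norm(d);n=np.r_[d*.5,.75**.5]
az=np.radians(-45);h=np.array([np.cos(az),np.sin(az),0]);x=h-n*(h@n);x/=np.linalg.norm(x)
Rt=R.from_matrix(np.c_[x,np.cross(-n,x),-n]);print("n",n)
P=m+n*.15;print("dp cm",(P-s["ee_pos"])*100,"rv",np.degrees((Rt*rot(s["eef_rot"]).inv()).as_rotvec()))
E
```

```text
foot [0.52880439 0.12203535 0.01      ] mouth [0.51894571 0.06550521 0.147     ] -99.89271235561762 0.057383358465133684
slot [0.55523316 0.06134013 0.147     ] [0.48174041 0.06530524 0.147     ]
cap [ 0.51001467 -0.16177647  0.034     ] [ 0.50987775 -0.16040094  0.075     ] lug az 140.08928790504754
n [-0.0859019  -0.49256559  0.8660254 ]
dp cm [ 26.23100293 -58.36353068   2.71009368] rv [ 30.17464369  -0.42695388 -17.84262494]
```

Request:
carry_out([
  {"linear":[3,-5,6],"delta_rot":[0,0,0],"gripper":0},
  {"linear":[6,-10,12],"delta_rot":[3,0,-2],"gripper":0},
  {"linear":[10,-15,14],"delta_rot":[8,0,-5],"gripper":0},
  {"linear":[13,-20,14],"delta_rot":[12,0,-7],"gripper":0},
  {"linear":[16,-25,14],"delta_rot":[16,0,-10],"gripper":0},
  {"linear":[18,-30,14],"delta_rot":[20,0,-12],"gripper":0},
  {"linear":[20,-34,14],"delta_rot":[24,0,-14],"gripper":0},
  {"linear":[22,-38,14],"delta_rot":[28,0,-16],"gripper":0},
])

```text
time_s: 1.05
ee_pos: [0.4264, 0.266, 0.3871]
eef_rot: [-0.238, 0.914, -0.326, -0.047]
wrist_force: [2.4, -0.6, -0.4]
width: 0.999
grip_force: 0.0
```

Request:
carry_out([
  {"linear":[2,-5,0],"delta_rot":[1,0,-1],"gripper":0},
  {"linear":[4,-10,0],"delta_rot":[2,0,-2],"gripper":0},
  {"linear":[4,-15,0],"delta_rot":[2,0,-2],"gripper":0},
  {"linear":[4,-20,-4],"delta_rot":[2,0,-2],"gripper":0},
  {"linear":[4,-20.3,-8],"delta_rot":[2,0,-2],"gripper":0},
  {"linear":[4,-20.3,-8],"delta_rot":[2,0,-2],"gripper":0},
  {"linear":[4,-20.3,-8],"delta_rot":[2,0,-2],"gripper":0},
  {"linear":[4,-20.3,-8],"delta_rot":[2,0,-2],"gripper":0},
])

```text
time_s: 1.85
ee_pos: [0.4674, 0.0654, 0.308]
eef_rot: [-0.254, 0.904, -0.34, -0.048]
wrist_force: [-0.4, -0.2, 0.5]
width: 1.001
grip_force: 0.0
```

```bash
python3 - <<'E'
from station import arm
import cv2,numpy as np,pickle
from h import *
s=arm.get_state();f=arm.grab_frame("wrist")
pickle.dump((s,f),open("w1.pkl","wb"))
print(s["ee_pos"],s["joint_pos"],rot(s["eef_rot"]).as_matrix().round(3).tolist())
m=np.array([.519,.0655,.147]);print(proj(f,m,s))
cv2.imwrite("pics/c.png",cv2.resize(f["color"],(784,588),interpolation=2))
E
```

```text
[0.46741852 0.06542805 0.30803795] [ 0.15219873  0.06252105 -0.16758862 -0.52948917 -1.21034965  0.85648518] [[0.764, -0.64, 0.086], [-0.591, -0.64, 0.491], [-0.259, -0.426, -0.867]]
[[329.35162048  90.5510684 ]]
```

View pics/c.png

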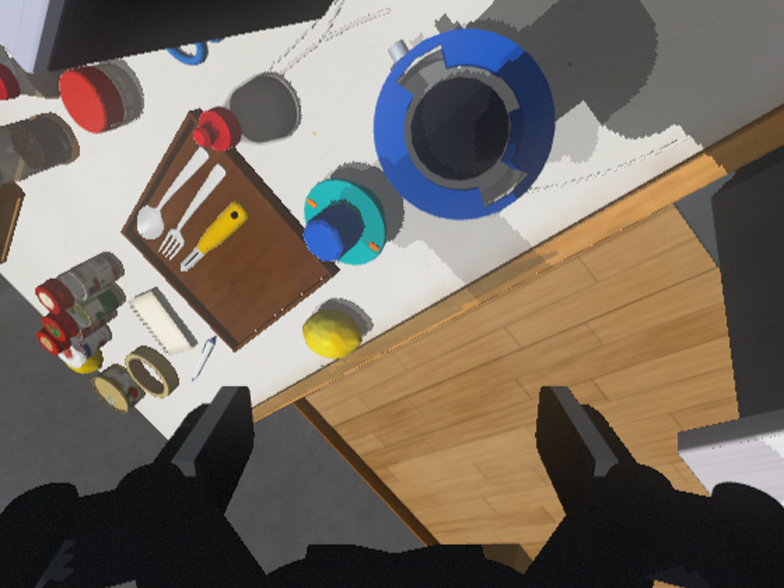

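The wrist view shows the collar centred near (464,123), with its slots at upper left (425,70) and lower right (507,190). Next I fit the collar's outline and rectify the mouth plane.

```bash
cat > fit.py <<'E'
from station import arm
import cv2,numpy as np,pickle
from h import *
from scipy.optimize import least_squares
s,f=pickle.load(open("w1.pkl","rb"));t=arm.grab_frame("top");sd=arm.grab_frame("side")
def hull(c,x0,y0,x1,y1):
    hsv=cv2.cvtColor(c,cv2.COLOR_BGR2HSV);m=cv2.inRange(hsv,(100,130,40),(125,255,255))
    k=np.zeros_like(m);k[y0:y1,x0:x1]=m[y0:y1,x0:x1]
    cs,_=cv2.findContours(k,cv2.RETR_EXTERNAL,cv2.CHAIN_APPROX_NONE)
    return max(cs,key=cv2.contourArea)[:,0].astype(float)
hw=hull(f["color"],250,5,410,165);ht=hull(t["color"],240,200,275,245)
def pts(p,fr,h,ss):
    phi=p[3];n=np.array([np.cos(phi)/2,np.sin(phi)/2,.75**.5]);y=np.array([-np.sin(phi),np.cos(phi),0]);x=np.cross(y,n)
    Rm,c=pose(fr,ss);d=np.c_[(h[:,0]-fr["cx"])/fr["fx"],(h[:,1]-fr["cy"])/fr["fy"],np.ones(len(h))]@Rm.T
    X=c+d*(((p[:3]-c)@n)/(d@n))[:,None]-p[:3]
    return X@x,X@y
def res(p,which):
    o=[]
    for fr,h,ss,k in ((f,hw,s,0),(t,ht,None,1)):
        if k in which:
            a,b=pts(p,fr,h,ss);r=np.hypot(a,b)-p[4]
            o.append(r)
    return np.r_[tuple(o)]*1000
p0=[.519,.0655,.147,np.radians(-100),.0475]
for w in([0,1],[0]):
    for fixr in (0,1):
        if fixr: g=lambda q:res(np.r_[q[:2],.147,q[2:]],w); r=least_squares(g,[p0[0],p0[1],*p0[3:]],loss="soft_l1")
        else: r=least_squares(res,p0,args=(w,),loss="soft_l1",x_scale=[.01,.01,.01,.1,.01])
        q=r.x.copy();print(w,fixr,q.round(4),"rms",np.sqrt(np.mean(r.fun**2)))
        if w==[0,1] and fixr:P=np.r_[q[:2],.147,q[2:]]
np.save("mouth.npy",P)
phi=P[3];n=np.array([np.cos(phi)/2,np.sin(phi)/2,.75**.5]);y=np.array([-np.sin(phi),np.cos(phi),0]);x=np.cross(y,n)
# rectify: 560x560, 5 px/mm ; image right=x, up=y
g=np.array([[-.05,-.05],[.05,-.05],[.05,.05],[-.05,.05]]);W=P[:3]+g[:,:1]*x+g[:,1:]*y
H=cv2.getPerspectiveTransform(proj(f,W,s).astype(np.float32),np.float32([[0,580],[580,580],[580,0],[0,0]]))
im=cv2.warpPerspective(f["color"],H,(580,580),flags=2)
for r in(31,40):cv2.circle(im,(290,290),int(r*5.8),(0,255,255),1)
cv2.imwrite("pics/d.png",im)
E
python3 fit.py
```

```text
Traceback (most recent call last):
  File "fit.py", line 11, in <module>
    hw=hull(f["color"],250,5,410,165);ht=hull(t["color"],240,200,275,245)
                                         ~~~~^^^^^^^^^^^^^^^^^^^^^^^^^^^^
  File "fit.py", line 10, in hull
    return max(cs,key=cv2.contourArea)[:,0].astype(float)
           ~~~^^^^^^^^^^^^^^^^^^^^^^^^
ValueError: max() iterable argument is empty
```

```bash
sed -i 's/;sd=arm.*$/;t["color"]=cv2.imread("pics\/a_top.png")/' fit.py; python3 fit.py
```

```text
[0, 1] 0 [ 0.5178  0.0622  0.1614 -2.0172  0.0405] rms 7.316075983350716
[0, 1] 1 [ 0.5192  0.0667 -1.9031  0.0431] rms 7.755587796717143
[0] 0 [ 0.5165 -0.0425  0.3931 -1.9295  0.    ] rms 2.2686215582712473e-06
[0] 1 [ 0.5198  0.0688 -1.702   0.0415] rms 7.620038025001421
```

View pics/d.png

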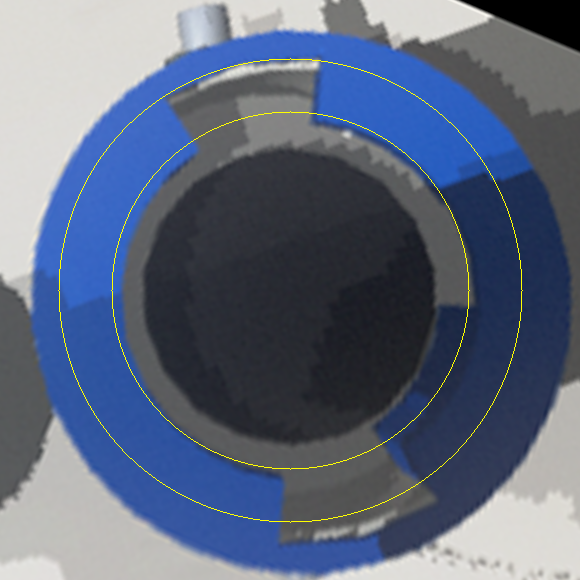

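```bash
sed -i 's/(100,130,40)/(100,110,15)/; s/return max(cs,key=cv2.contourArea)\[:,0\].astype(float)/c=cv2.convexHull(max(cs,key=cv2.contourArea));e=cv2.fillConvexPoly(np.zeros_like(m),c,255);cs,_=cv2.findContours(e,0,1);return cs[0][:,0].astype(float)/; s/pics\/d.png/pics\/e.png/' fit.py
sed -i 's/for w in(\[0,1\],\[0\])/for w in([0],[0,1])/' fit.py; python3 fit.py
```

```text
[0] 0 [ 0.5165 -0.0425  0.3931 -1.8159  0.    ] rms 4.279822965242474e-07
[0] 1 [ 0.5172  0.0654 -1.8817  0.0461] rms 0.45431549817005057
[0, 1] 0 [ 0.5179  0.0648  0.148  -1.7061  0.0457] rms 0.6553898630106361
[0, 1] 1 [ 0.518   0.0652 -1.6788  0.0459] rms 0.6695960321698028
```

View pics/e.png

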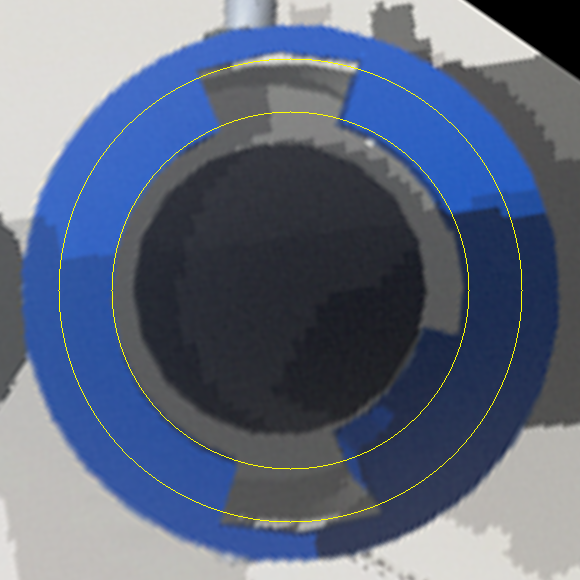

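Rectified: the upper slot spans outer corners (200,75)–(357,63) and the lower (222,522)–(380,512), so the slot line is turned about 3° counter-clockwise from y. Next I move above the cap.

```bash
cat >> h.py <<'E'
def frame(n,xd):  # tool rotation with z=-n, x along xd projected
    n=n/np.linalg.norm(n);x=xd-n*(xd@n);x/=np.linalg.norm(x);return R.from_matrix(np.c_[x,np.cross(-n,x),-n])
def az(d): a=np.radians(d);return np.array([np.cos(a),np.sin(a),0])
def go(s,P,Rt):
    print("dp cm",((np.array(P)-s["ee_pos"])*100).round(2),"rv deg",np.degrees((Rt*rot(s["eef_rot"]).inv()).as_rotvec()).round(2))
E
python3 - <<'E'
from station import arm
from h import *
s=arm.get_state();go(s,[.51,-.161,.2],frame(np.array([0,0,1.]),az(-85)))
E
```

```text
dp cm [  4.33 -22.66 -10.74] rv deg [-26.1   16.08 -42.74]
```

Request:
carry_out([
  {"linear":[0.5,-3,0],"delta_rot":[-4,2.4,-6.3],"gripper":0},
  {"linear":[1,-6,0],"delta_rot":[-7.7,4.8,-12.6],"gripper":0},
  {"linear":[2,-10,0],"delta_rot":[-11.6,7.2,-19],"gripper":0},
  {"linear":[3,-14,0],"delta_rot":[-15.5,9.5,-25.3],"gripper":0},
  {"linear":[4,-18,-3],"delta_rot":[-19.3,11.9,-31.6],"gripper":0},
  {"linear":[4.3,-22,-6],"delta_rot":[-23,14.2,-37.6],"gripper":0},
  {"linear":[4.3,-22.7,-10.7],"delta_rot":[-26.1,16.1,-42.7],"gripper":0},
  {"linear":[4.3,-22.7,-10.7],"delta_rot":[-26.1,16.1,-42.7],"gripper":0},
])

```text
time_s: 2.9
ee_pos: [0.5055, -0.1616, 0.1926]
eef_rot: [0.005, 0.736, -0.677, -0.007]
wrist_force: [-1.6, 1.2, -0.4]
width: 1.003
grip_force: 0.0
```

Request:
carry_out([
  {"linear":[0,0,0],"delta_rot":[0,0,0],"gripper":0},
  {"linear":[0,0,0],"delta_rot":[0,0,0],"gripper":0},
])

```text
time_s: 3.1
ee_pos: [0.5114, -0.1619, 0.2021]
eef_rot: [-0.002, 0.737, -0.675, 0.001]
wrist_force: [-0.0, 0.9, 0.7]
width: 1.001
grip_force: 0.0
```

```bash
python3 - <<'E'
from station import arm
import cv2,numpy as np,pickle
from h import *
s=arm.get_state();f=arm.grab_frame("wrist");pickle.dump((s,f),open("w2.pkl","wb"))
print(s["ee_pos"],s["joint_pos"]);go(s,[.51,-.161,.2],frame(np.array([0,0,1.]),az(-85)))
c=proj(f,[.51,-.161,.05],s)[0];print(c)
# rectify onto flange-top plane z=.037, 5px/mm, right=world x, up=world y, centre (.51,-.161)
g=np.array([[-.055,-.055],[.055,-.055],[.055,.055],[-.055,.055]])
W=np.c_[g+[.51,-.161],np.full(4,.037)]
H=cv2.getPerspectiveTransform(proj(f,W,s).astype(np.float32),np.float32([[0,580],[580,580],[580,0],[0,0]]))
cv2.imwrite("pics/g.png",cv2.warpPerspective(f["color"],H,(580,580),flags=2))
E
```

```text
[ 0.51135845 -0.16193049  0.20213447] [-4.55736651e-03  2.74598784e-01 -2.83537132e-01 -8.54943643e-04
 -1.00837098e+00  9.26127247e-02]
dp cm [-0.14  0.09 -0.21] rv deg [-0.04  0.25 -0.02]
[282.26813157 198.28842018]
```

View pics/g.png

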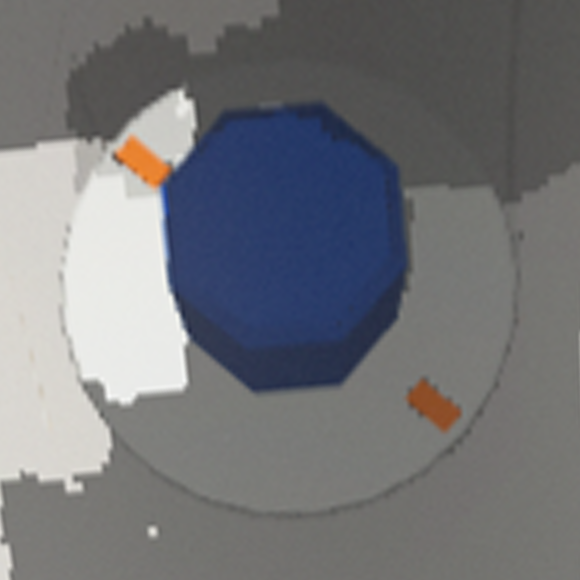

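The crop shows the flange centred near (291,284) and the orange marks at (144,161) and (435,405), so the lug azimuth is −40° and the cap sits at (0.510, −0.160). Descend and grip.

Request:
carry_out([
  {"linear":[-0.14,0.2,-3],"delta_rot":[0,0.2,0],"gripper":0},
  {"linear":[-0.14,0.2,-6],"delta_rot":[0,0.2,0],"gripper":0},
  {"linear":[-0.14,0.2,-9],"delta_rot":[0,0.2,0],"gripper":0},
  {"linear":[-0.14,0.2,-11],"delta_rot":[0,0.2,0],"gripper":0},
  {"linear":[-0.14,0.2,-13],"delta_rot":[0,0.2,0],"gripper":0},
  {"linear":[-0.14,0.2,-14.2],"delta_rot":[0,0.2,0],"gripper":0},
  {"linear":[-0.14,0.2,-14.2],"delta_rot":[0,0.2,0],"gripper":0},
  {"linear":[-0.14,0.2,-14.2],"delta_rot":[0,0.2,0],"gripper":0},
])

```text
time_s: 3.95
ee_pos: [0.5093, -0.1602, 0.0584]
eef_rot: [0.001, 0.737, -0.676, -0.001]
wrist_force: [0.4, 1.2, -0.1]
width: 0.997
grip_force: 0.0
```

Request:
carry_out([
  {"linear":[0,0,0],"delta_rot":[0,0,0],"gripper":0.4},
  {"linear":[0,0,0],"delta_rot":[0,0,0],"gripper":0.6},
  {"linear":[0,0,0],"delta_rot":[0,0,0],"gripper":0.8},
  {"linear":[0,0,0],"delta_rot":[0,0,0],"gripper":1},
  {"linear":[0,0,0],"delta_rot":[0,0,0],"gripper":1},
  {"linear":[0,0,0],"delta_rot":[0,0,0],"gripper":1},
  {"linear":[0,0,0],"delta_rot":[0,0,0],"gripper":1},
  {"linear":[0,0,0],"delta_rot":[0,0,0],"gripper":1},
], grip_force=60)

```text
time_s: 4.75
ee_pos: [0.5092, -0.1603, 0.058]
eef_rot: [0.001, 0.737, -0.676, -0.001]
wrist_force: [0.2, 0.1, 5.9]
width: 0.455
grip_force: 61.3
```

Request:
carry_out([
  {"linear":[0,0,0.5],"delta_rot":[0,0,0],"gripper":1},
  {"linear":[0,0,3],"delta_rot":[0,0,0],"gripper":1},
  {"linear":[0,0,7],"delta_rot":[0,0,0],"gripper":1},
  {"linear":[0,0,11],"delta_rot":[0,0,0],"gripper":1},
  {"linear":[0,0,15],"delta_rot":[0,0,0],"gripper":1},
  {"linear":[0,0,19],"delta_rot":[0,0,0],"gripper":1},
  {"linear":[0,0,19],"delta_rot":[0,0,0],"gripper":1},
  {"linear":[0,0,19],"delta_rot":[0,0,0],"gripper":1},
])

```text
time_s: 5.55
ee_pos: [0.5073, -0.16, 0.2471]
eef_rot: [0.001, 0.736, -0.677, -0.003]
wrist_force: [-0.5, 0.6, -2.1]
width: 0.46
grip_force: 61.0
```

```bash
cat > tgt.py <<'E'
from station import arm
import sys
from h import *
M=np.array([.518,.0652,.1475]);phi=-1.72
def ax(p): n=np.array([np.cos(p)/2,np.sin(p)/2,.75**.5]);y=np.array([-np.sin(p),np.cos(p),0]);return n,np.cross(y,n),y
n0,x0,y0=ax(-1.6788);sl=y0-x0*np.tan(np.radians(2.8))
n,x,y=ax(phi);sl=sl-n*(sl@n);sl/=np.linalg.norm(sl)
Rg=rot(np.array([.001,.737,-.676,-.001]))
Rc0=R.from_matrix(np.c_[az(-40),az(50),[0,0,1]])
rel=Rg.inv()*Rc0
def target(h,turn=0,dx=0,dy=0):
    Rc=R.from_rotvec(n*np.radians(turn))*R.from_matrix(np.c_[sl,np.cross(n,sl),n])
    return M+x*dx+y*dy+n*(h+.002), Rc*rel.inv()
def where(s):
    g=np.array(s["ee_pos"])+rot(s["eef_rot"]).apply([0,0,.002])-M
    c=rot(s["eef_rot"])*rel; cx=c.as_matrix()
    print("grip in mouth mm",(np.array([g@x,g@y,g@n])*1000).round(2),"tilt",np.degrees(np.arccos(cx[:,2]@n)).round(2),"turn",np.degrees(np.arctan2(np.cross(sl,cx[:,0])@n,cx[:,0]@sl)).round(2),
     "F(x,y,n)",np.round([np.dot(s["wrist_force"],v) for v in(x,y,n)],1),"mom n",round(float(np.dot(s["moment"],n)),2),"t",s["time_s"],"q6",round(s["joint_pos"][5],2))
if __name__=="__main__":
    s=arm.get_state();where(s)
    go(s,*target(*map(float,sys.argv[1:])))
    print("n",n.round(3),"x",x.round(3),"y",y.round(3))
E
python3 tgt.py 0.085
```

```text
grip in mouth mm [145.42  22.91 196.62] tilt 29.9 turn -32.93 F(x,y,n) [ 0.6 -0.6 -2.1] mom n -0.0 t 5.55 q6 0.09
dp cm [ 0.42 18.22 -2.42] rv deg [ 27.17 -13.9   35.49]
n [-0.074 -0.494  0.866] x [-0.129 -0.856 -0.5  ] y [ 0.989 -0.149  0.   ]
```

Request:
carry_out([
  {"linear":[0,1,2],"delta_rot":[4,-2,5],"gripper":1},
  {"linear":[0,3,4],"delta_rot":[8,-4,10.4],"gripper":1},
  {"linear":[0.1,6,4],"delta_rot":[12,-6,15.6],"gripper":1},
  {"linear":[0.2,9,4],"delta_rot":[16,-8.2,20.9],"gripper":1},
  {"linear":[0.3,12,4],"delta_rot":[20,-10.2,26],"gripper":1},
  {"linear":[0.4,15,3],"delta_rot":[24,-12.3,31.3],"gripper":1},
  {"linear":[0.4,17,1],"delta_rot":[27.2,-13.9,35.5],"gripper":1},
  {"linear":[0.4,18.2,-2.4],"delta_rot":[27.2,-13.9,35.5],"gripper":1},
])

```text
time_s: 6.35
ee_pos: [0.512, 0.0221, 0.2215]
eef_rot: [-0.248, 0.88, -0.398, -0.071]
wrist_force: [0.7, 0.3, -2.4]
width: 0.459
grip_force: 60.8
```

Request:
carry_out([
  {"linear":[0,0,0],"delta_rot":[0,0,0],"gripper":1},
  {"linear":[0,0,0],"delta_rot":[0,0,0],"gripper":1},
  {"linear":[0,0,0],"delta_rot":[0,0,0],"gripper":1},
])

```text
time_s: 6.65
ee_pos: [0.5125, 0.0212, 0.2239]
eef_rot: [-0.248, 0.88, -0.398, -0.07]
wrist_force: [1.0, 0.3, -2.0]
width: 0.46
grip_force: 60.8
```

```bash
python3 tgt.py 0.07;python3 - <<'E'
from station import arm
import cv2,numpy as np
s=arm.get_state();f=arm.grab_frame("wrist");c=f["color"]
t=arm.grab_frame("side")["color"][180:300,240:360]
a=cv2.resize(c,(560,420));b=cv2.resize(t,(240,240),interpolation=2);b=cv2.copyMakeBorder(b,0,180,0,0,0)
cv2.imwrite("pics/i.png",np.hstack([a,b]))
E
```

```text
grip in mouth mm [ 0.19  1.15 86.3 ] tilt 0.11 turn 0.08 F(x,y,n) [ 0.7  0.9 -2. ] mom n -0.0 t 6.65 q6 0.92
dp cm [ 0.01  0.84 -1.4 ] rv deg [ 0.08  0.11 -0.02]
n [-0.074 -0.494  0.866] x [-0.129 -0.856 -0.5  ] y [ 0.989 -0.149  0.   ]
```

View pics/i.png

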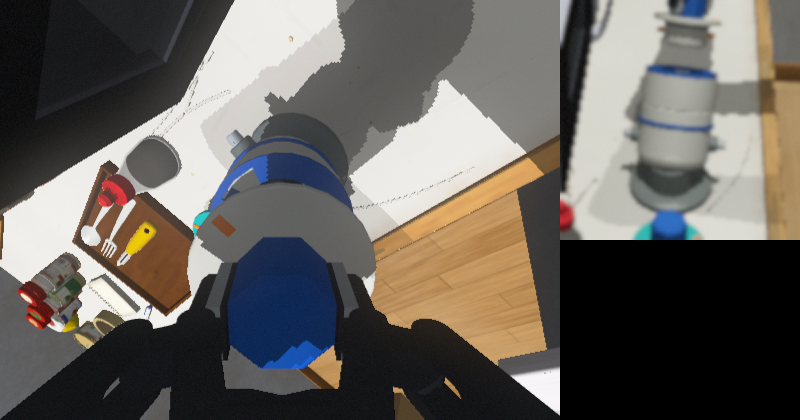

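Side view (right inset) shows the cap coaxial with the barrel, and the wrist view shows the orange mark (223,225) in line with the slot (243,178). Descending.

```bash
python3 tgt.py 0.046
```

```text
grip in mouth mm [-0.18  1.26 86.7 ] tilt 0.17 turn 0.1 F(x,y,n) [ 0.7  0.4 -0.9] mom n -0.07 t 6.75 q6 0.92
dp cm [ 0.18  2.02 -3.53] rv deg [ 0.05  0.19 -0.  ]
n [-0.074 -0.494  0.866] x [-0.129 -0.856 -0.5  ] y [ 0.989 -0.149  0.   ]
```

Request:
carry_out([
  {"linear":[-0.02,0.6,-1],"delta_rot":[0,0,0],"gripper":1},
  {"linear":[0.05,1.1,-1.8],"delta_rot":[0,0,0],"gripper":1},
  {"linear":[0.1,1.5,-2.5],"delta_rot":[0,0,0],"gripper":1},
  {"linear":[0.15,1.8,-3],"delta_rot":[0,0,0],"gripper":1},
  {"linear":[0.18,2.0,-3.5],"delta_rot":[0,0,0],"gripper":1},
  {"linear":[0.18,2.0,-3.5],"delta_rot":[0,0,0],"gripper":1},
  {"linear":[0.18,2.0,-3.5],"delta_rot":[0,0,0],"gripper":1},
])

```text
time_s: 7.45
ee_pos: [0.5139, 0.0417, 0.1879]
eef_rot: [-0.248, 0.88, -0.398, -0.071]
wrist_force: [-0.2, 0.5, -0.7]
width: 0.456
grip_force: 60.8
```

```bash
python3 tgt.py 0.036
```

```text
grip in mouth mm [ 0.41 -0.62 44.94] tilt 0.04 turn 0.05 F(x,y,n) [ 0.  -0.2 -0.9] mom n -0.05 t 7.45 q6 0.94
dp cm [ 0.13  0.47 -0.75] rv deg [ 0.04  0.03 -0.04]
n [-0.074 -0.494  0.866] x [-0.129 -0.856 -0.5  ] y [ 0.989 -0.149  0.   ]
```

Request:
carry_out([
  {"linear":[0.03,0.12,-0.2],"delta_rot":[0,0,0],"gripper":1},
  {"linear":[0.06,0.24,-0.38],"delta_rot":[0,0,0],"gripper":1},
  {"linear":[0.1,0.36,-0.56],"delta_rot":[0,0,0],"gripper":1},
  {"linear":[0.12,0.47,-0.75],"delta_rot":[0,0,0],"gripper":1},
  {"linear":[0.12,0.47,-0.75],"delta_rot":[0,0,0],"gripper":1},
])

```text
time_s: 7.95
ee_pos: [0.5149, 0.0463, 0.1806]
eef_rot: [-0.248, 0.88, -0.398, -0.071]
wrist_force: [-2.1, -2.1, 1.8]
width: 0.463
grip_force: 61.4
```

```bash
python3 tgt.py 0.027
```

```text
grip in mouth mm [ 0.08 -0.24 36.23] tilt 0.04 turn 0.05 F(x,y,n) [ 1.1 -1.7  2.8] mom n -0.02 t 7.95 q6 0.94
dp cm [ 0.09  0.46 -0.8 ] rv deg [ 0.05  0.03 -0.04]
n [-0.074 -0.494  0.866] x [-0.129 -0.856 -0.5  ] y [ 0.989 -0.149  0.   ]
```

The lugs are in the slots, with only spring force. Pressing fully in.

Request:
carry_out([
  {"linear":[0.02,0.12,-0.2],"delta_rot":[0,0,0],"gripper":1},
  {"linear":[0.05,0.24,-0.4],"delta_rot":[0,0,0],"gripper":1},
  {"linear":[0.07,0.36,-0.6],"delta_rot":[0,0,0],"gripper":1},
  {"linear":[0.08,0.46,-0.8],"delta_rot":[0,0,0],"gripper":1},
  {"linear":[0.08,0.52,-0.91],"delta_rot":[0,0,0],"gripper":1},
  {"linear":[0.08,0.52,-0.91],"delta_rot":[0,0,0],"gripper":1},
])

```text
time_s: 8.55
ee_pos: [0.5157, 0.0515, 0.1714]
eef_rot: [-0.248, 0.88, -0.398, -0.071]
wrist_force: [-3.1, -4.7, 4.7]
width: 0.458
grip_force: 61.9
```

```bash
python3 tgt.py 0.0255
```

```text
grip in mouth mm [ 0.06 -0.28 25.64] tilt 0.04 turn 0.05 F(x,y,n) [ 2.1 -2.4  6.7] mom n -0.03 t 8.55 q6 0.95
dp cm [ 0.03  0.01 -0.01] rv deg [ 0.04  0.02 -0.04]
n [-0.074 -0.494  0.866] x [-0.129 -0.856 -0.5  ] y [ 0.989 -0.149  0.   ]
```

Request:
carry_out([
  {"linear":[0.02,0.03,-0.05],"delta_rot":[0.59,3.95,-6.93],"gripper":1},
  {"linear":[0.02,0.03,-0.05],"delta_rot":[1.18,7.9,-13.86],"gripper":1},
  {"linear":[0.02,0.03,-0.05],"delta_rot":[1.78,11.86,-20.78],"gripper":1},
  {"linear":[0.02,0.03,-0.05],"delta_rot":[2.37,15.81,-27.71],"gripper":1},
  {"linear":[0.02,0.03,-0.05],"delta_rot":[2.96,19.76,-34.64],"gripper":1},
  {"linear":[0.02,0.03,-0.05],"delta_rot":[2.96,19.76,-34.64],"gripper":1},
])

```text
time_s: 9.15
ee_pos: [0.5167, 0.0512, 0.1712]
eef_rot: [-0.209, 0.69, -0.676, -0.151]
wrist_force: [-2.0, -5.9, 4.2]
width: 0.459
grip_force: 61.9
```

```bash
python3 tgt.py 0.0255 -82
```

```text
grip in mouth mm [ 0.29  0.81 25.51] tilt 0.17 turn -40.05 F(x,y,n) [ 3.2 -1.1  6.7] mom n 0.04 t 9.15 q6 0.25
dp cm [-0.08  0.04  0.01] rv deg [  3.28  20.8  -36.28]
n [-0.074 -0.494  0.866] x [-0.129 -0.856 -0.5  ] y [ 0.989 -0.149  0.   ]
```

Request:
carry_out([
  {"linear":[-0.02,0.01,0],"delta_rot":[0.6,4,-6.9],"gripper":1},
  {"linear":[-0.04,0.02,0],"delta_rot":[1.25,8,-13.9],"gripper":1},
  {"linear":[-0.06,0.03,0],"delta_rot":[1.9,12,-20.8],"gripper":1},
  {"linear":[-0.06,0.03,0],"delta_rot":[2.5,16,-27.8],"gripper":1},
  {"linear":[-0.06,0.03,0],"delta_rot":[3.2,20.4,-35.5],"gripper":1},
  {"linear":[-0.06,0.03,0],"delta_rot":[3.2,20.4,-35.5],"gripper":1},
])

```text
time_s: 9.75
ee_pos: [0.5162, 0.0515, 0.1712]
eef_rot: [0.143, -0.409, 0.875, 0.217]
wrist_force: [-1.5, -5.3, 3.2]
width: 0.456
grip_force: 61.9
```

```bash
python3 tgt.py 0.0255 -93
```

```text
grip in mouth mm [ 0.09  0.26 25.44] tilt 0.07 turn -81.13 F(x,y,n) [ 3.1 -0.7  5.5] mom n 0.02 t 9.75 q6 -0.46
dp cm [-0.03  0.01  0.01] rv deg [  0.83   5.91 -10.25]
n [-0.074 -0.494  0.866] x [-0.129 -0.856 -0.5  ] y [ 0.989 -0.149  0.   ]
```

Now slowly on towards the stop, about 2° per row.

Request:
carry_out([
  {"linear":[0,0,0],"delta_rot":[0.15,1,-1.73],"gripper":1},
  {"linear":[0,0,0],"delta_rot":[0.3,2,-3.5],"gripper":1},
  {"linear":[0,0,0],"delta_rot":[0.45,3,-5.2],"gripper":1},
  {"linear":[0,0,0],"delta_rot":[0.6,4,-6.9],"gripper":1},
  {"linear":[0,0,0],"delta_rot":[0.75,5,-8.6],"gripper":1},
  {"linear":[0,0,0],"delta_rot":[0.75,5,-8.6],"gripper":1},
])

```text
time_s: 10.35
ee_pos: [0.5162, 0.0514, 0.1712]
eef_rot: [0.124, -0.333, 0.906, 0.229]
wrist_force: [-1.8, -6.0, 4.8]
width: 0.456
grip_force: 61.8
```

```bash
python3 tgt.py 0.0255 -97
```

```text
grip in mouth mm [ 0.14  0.3  25.49] tilt 0.06 turn -90.98 F(x,y,n) [ 3.  -0.9  7.2] mom n 0.07 t 10.35 q6 -0.63
dp cm [-0.03  0.02  0.01] rv deg [ 0.38  2.98 -5.22]
n [-0.074 -0.494  0.866] x [-0.129 -0.856 -0.5  ] y [ 0.989 -0.149  0.   ]
```

Request:
carry_out([
  {"linear":[0,0,0],"delta_rot":[0.15,1,-1.73],"gripper":1},
  {"linear":[0,0,0],"delta_rot":[0.22,1.5,-2.6],"gripper":1},
  {"linear":[0,0,0],"delta_rot":[0.3,2,-3.5],"gripper":1},
  {"linear":[0,0,0],"delta_rot":[0.3,2,-3.5],"gripper":1},
])

```text
time_s: 10.75
ee_pos: [0.5163, 0.0514, 0.1713]
eef_rot: [0.116, -0.301, 0.918, 0.233]
wrist_force: [-2.1, -5.8, 4.8]
width: 0.456
grip_force: 61.8
```

```bash
python3 tgt.py 0.0255 -98
```

```text
grip in mouth mm [ 0.16  0.41 25.52] tilt 0.07 turn -94.98 F(x,y,n) [ 2.8 -1.2  7.2] mom n 0.13 t 10.75 q6 -0.7
dp cm [-0.04  0.02  0.01] rv deg [ 0.16  1.51 -2.61]
n [-0.074 -0.494  0.866] x [-0.129 -0.856 -0.5  ] y [ 0.989 -0.149  0.   ]
```

Request:
carry_out([
  {"linear":[0,0,0],"delta_rot":[0.07,0.5,-0.87],"gripper":1},
  {"linear":[0,0,0],"delta_rot":[0.15,1,-1.73],"gripper":1},
  {"linear":[0,0,0],"delta_rot":[0.22,1.5,-2.6],"gripper":1},
  {"linear":[0,0,0],"delta_rot":[0.22,1.5,-2.6],"gripper":1},
])

```text
time_s: 11.15
ee_pos: [0.5166, 0.0513, 0.1714]
eef_rot: [0.111, -0.28, 0.924, 0.235]
wrist_force: [-1.5, -6.4, 2.4]
width: 0.458
grip_force: 62.1
```

```bash
python3 tgt.py 0.0255 -101
```

```text
grip in mouth mm [ 0.17  0.72 25.66] tilt 0.01 turn -97.61 F(x,y,n) [ 4.5 -0.6  5.3] mom n 1.65 t 11.15 q6 -0.75
dp cm [-0.07  0.03 -0.  ] rv deg [ 0.25  1.69 -2.93]
n [-0.074 -0.494  0.866] x [-0.129 -0.856 -0.5  ] y [ 0.989 -0.149  0.   ]
```

The stop is felt (1.65 N m). Ease back 1°, follow the cap up into the notches, then check.

Request:
carry_out([
  {"linear":[0,0,0],"delta_rot":[-0.07,-0.5,0.87],"gripper":1},
  {"linear":[-0.01,-0.08,0.14],"delta_rot":[-0.07,-0.5,0.87],"gripper":1},
  {"linear":[-0.02,-0.16,0.28],"delta_rot":[-0.07,-0.5,0.87],"gripper":1},
  {"linear":[-0.035,-0.24,0.42],"delta_rot":[-0.07,-0.5,0.87],"gripper":1},
  {"linear":[-0.045,-0.3,0.54],"delta_rot":[-0.07,-0.5,0.87],"gripper":1},
  {"linear":[-0.045,-0.3,0.54],"delta_rot":[-0.07,-0.5,0.87],"gripper":1},
])

```text
time_s: 11.75
ee_pos: [0.5163, 0.0498, 0.1741]
eef_rot: [0.112, -0.284, 0.923, 0.236]
wrist_force: [7.1, 0.3, -13.3]
width: 0.458
grip_force: 62.6
```

```bash
python3 tgt.py 0.034 -97
```

```text
grip in mouth mm [ 0.12  0.63 28.82] tilt 0.11 turn -97.02 F(x,y,n) [  5.4   7.  -12.2] mom n 1.02 t 11.75 q6 -0.74
dp cm [-0.1  -0.24  0.45] rv deg [-0.11 -0.    0.01]
n [-0.074 -0.494  0.866] x [-0.129 -0.856 -0.5  ] y [ 0.989 -0.149  0.   ]
```

Request:
carry_out([
  {"linear":[0.02,0.15,-0.26],"delta_rot":[0,0,0],"gripper":1},
  {"linear":[0.03,0.2,-0.36],"delta_rot":[-0.07,-0.5,0.87],"gripper":1},
  {"linear":[0.03,0.2,-0.36],"delta_rot":[-0.15,-1,1.73],"gripper":1},
  {"linear":[0.03,0.2,-0.36],"delta_rot":[-0.15,-1,1.73],"gripper":1},
])

```text
time_s: 12.15
ee_pos: [0.5165, 0.0506, 0.1739]
eef_rot: [0.117, -0.3, 0.918, 0.233]
wrist_force: [1.0, -5.0, 4.1]
width: 0.454
grip_force: 64.6
```

```bash
python3 tgt.py 0.0265 -95
```

```text
grip in mouth mm [-0.52  0.65 28.16] tilt 0.14 turn -95.04 F(x,y,n) [2.1 1.7 5.9] mom n 0.06 t 12.15 q6 -0.71
dp cm [-0.06  0.05 -0.17] rv deg [-0.13  0.04  0.05]
n [-0.074 -0.494  0.866] x [-0.129 -0.856 -0.5  ] y [ 0.989 -0.149  0.   ]
```

Request:
carry_out([
  {"linear":[-0.01,-0.05,0.09],"delta_rot":[0,0,0],"gripper":1},
  {"linear":[-0.015,-0.1,0.17],"delta_rot":[0,0,0],"gripper":1},
  {"linear":[-0.02,-0.15,0.26],"delta_rot":[0,0,0],"gripper":1},
  {"linear":[-0.02,-0.15,0.26],"delta_rot":[0,0,0],"gripper":1},
])

```text
time_s: 12.55
ee_pos: [0.5162, 0.0492, 0.1763]
eef_rot: [0.117, -0.3, 0.918, 0.233]
wrist_force: [0.2, -3.9, 1.4]
width: 0.456
grip_force: 64.5
```

```bash
python3 tgt.py 0.0265 -95
```

```text
grip in mouth mm [-0.52  0.64 31.01] tilt 0.14 turn -95.04 F(x,y,n) [2.6 0.8 3.1] mom n -0.0 t 12.55 q6 -0.71
dp cm [-0.04  0.19 -0.42] rv deg [-0.13  0.04  0.06]
n [-0.074 -0.494  0.866] x [-0.129 -0.856 -0.5  ] y [ 0.989 -0.149  0.   ]
```

Request:
carry_out([
  {"linear":[-0.01,-0.05,0.09],"delta_rot":[0,0,0],"gripper":1},
  {"linear":[-0.01,-0.08,0.13],"delta_rot":[0,0,0],"gripper":1},
  {"linear":[-0.01,-0.08,0.13],"delta_rot":[0,0,0],"gripper":1},
])

```text
time_s: 12.85
ee_pos: [0.5162, 0.049, 0.1766]
eef_rot: [0.116, -0.3, 0.918, 0.234]
wrist_force: [4.5, -1.7, -2.7]
width: 0.459
grip_force: 63.8
```

```bash
python3 tgt.py 0.0265 -95
```

```text
grip in mouth mm [-0.47  0.58 31.31] tilt 0.16 turn -95.06 F(x,y,n) [ 2.3  4.7 -1.9] mom n 0.1 t 12.85 q6 -0.71
dp cm [-0.03  0.21 -0.44] rv deg [-0.16  0.01  0.06]
n [-0.074 -0.494  0.866] x [-0.129 -0.856 -0.5  ] y [ 0.989 -0.149  0.   ]
```

The cap meets the notch ceiling at about 31.3 mm, so it is locked. Release and back off along the axis.

Request:
carry_out([
  {"linear":[0,0,0],"delta_rot":[0,0,0],"gripper":0.3},
  {"linear":[0,0,0],"delta_rot":[0,0,0],"gripper":0},
  {"linear":[0,0,0],"delta_rot":[0,0,0],"gripper":0},
  {"linear":[0,0,0],"delta_rot":[0,0,0],"gripper":0},
  {"linear":[0,0,0],"delta_rot":[0,0,0],"gripper":0},
  {"linear":[-0.07,-0.5,0.87],"delta_rot":[0,0,0],"gripper":0},
  {"linear":[-0.3,-2,3.5],"delta_rot":[0,0,0],"gripper":0},
  {"linear":[-0.6,-4,6.9],"delta_rot":[0,0,0],"gripper":0},
])

```text
time_s: 13.65
ee_pos: [0.508, 0.0088, 0.2456]
eef_rot: [0.113, -0.301, 0.917, 0.235]
wrist_force: [0.8, -0.9, -0.1]
width: 0.998
grip_force: 0.0
```

Request:
carry_out([
  {"linear":[-0.2,-1.5,2.6],"delta_rot":[0,0,0],"gripper":0},
  {"linear":[-0.5,-3.5,6],"delta_rot":[0,0,0],"gripper":0},
  {"linear":[-0.5,-3.5,6],"delta_rot":[0,0,0],"gripper":0},
  {"linear":[-0.5,-3.5,6],"delta_rot":[0,0,0],"gripper":0},
])

```text
time_s: 14.05
ee_pos: [0.504, -0.0266, 0.3069]
eef_rot: [0.117, -0.3, 0.917, 0.234]
wrist_force: [-0.3, -0.4, -1.2]
width: 0.998
grip_force: 0.0
```

```bash
python3 - <<'E'
from tgt import *
import cv2
s=arm.get_state();where(s);f=arm.grab_frame("wrist");sd=arm.grab_frame("side")
# predicted flange rim (top face at h=.032-.019) for locked, and slot-turned mark dirs
c=f["color"].copy();d=sd["color"].copy()
a=np.linspace(0,2*np.pi,120)
for h,col in((.013,(0,255,0)),(.023,(0,0,255))):
    W=M+n*h+.044*(np.cos(a)[:,None]*x+np.sin(a)[:,None]*y)
    for im,fr,ss in((c,f,s),(d,sd,None)):
        for u,v in proj(fr,W,ss):cv2.circle(im,(int(round(u)),int(round(v))),0,col,-1)
u0,v0=proj(f,M,s)[0].astype(int);print(u0,v0)
y0,x0=max(0,min(220,v0-100)),max(0,min(360,u0-100))
A=cv2.resize(c[y0:y0+200,x0:x0+200],(500,500),interpolation=2)
B=cv2.resize(d[180:280,265:325],(300,500),interpolation=2)
cv2.imwrite("pics/k.png",np.hstack([A,B]))
E
```

```text
grip in mouth mm [  0.68  -0.23 182.5 ] tilt 0.17 turn -95.02 F(x,y,n) [ 1.  -0.2 -0.8] mom n -0.01 t 14.05 q6 -0.76
280 189
```

View pics/k.png

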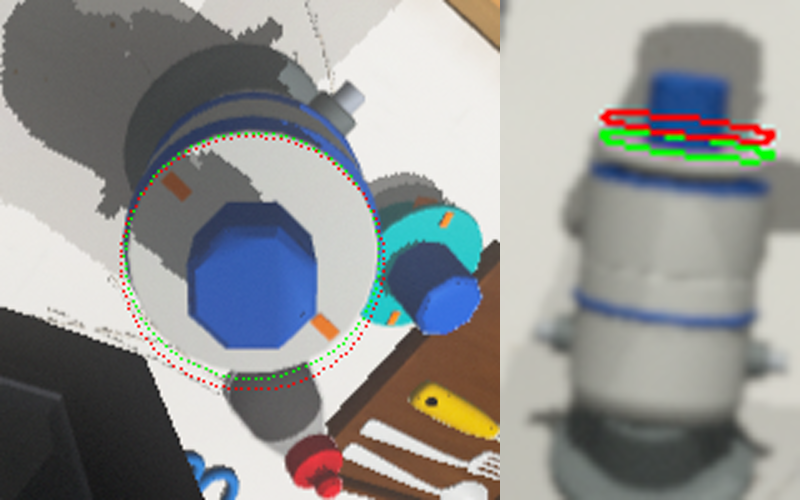

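The final picture shows the cap straight on the collar. Its flange rim lies on the green outline predicted for the locked height, the marks at (176,186) and (325,327) are turned about a quarter from the slots, and the gripper is clear. Handing in.

```bash
python3 -c "
from station import arm
print(arm.hand_in())"
```

```text
the job is handed in; nothing more can be done
None
```

I put the cap back on the housing, pressed it in, turned it to the stop and let it spring up. I felt it stop at about 31 mm out, within the locked range, let go, and handed in at about 14 s. The hand-in gave no verdict, and the bystanders were not touched as far as I saw.

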